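Put the red scraper back in its rack slot

ROBOT

A 7-joint arm with a two-finger parallel gripper is mounted at the origin on the work surface. World frame = base frame: x ahead of the robot, y to its left, z up, the work surface at z = 0. Lengths are in m, angles in rad, forces in N, time in s.
With the tool pointing down it reaches from about 0.35 to 0.9 m from the base axis. Payload 8.1 kg.
Tool frame: the origin (TCP) lies between the finger pads; the fingertips stand env.nose_length ahead of it and the grasp point (between the pads) lies 2 mm behind it (env.nose_length is the distance from the TCP to the fingertips, in m); z points along the fingers, y is the direction in which the jaws open and shut (so a half turn about z gives the same grasp; the last joint's range is limited). The gripper opens to 92 mm and grips with 3 to 60 N. Pads are 19 mm wide; open, the fingers measure 130 mm over their backs; the gripper's body (75 mm by 190 mm) begins 47 mm behind the grasp point.
Start: joints at [1.15, 0.434, 0.025, 1.573, -0.012, 1.134, -0.075], TCP at [0.195, -0.594, 0.244] pointing down, gripper open.
Joint ranges: [-2.62, 2.62], [-0.44, 2.09], [-1.27, 1.32], [0.08, 2.57], [-1.32, 4.46], [0.12, 2], [-2.74, 2.74]. Speed limits (rad/s): [2.22, 2.22, 3.01, 3.01, 3.14, 3.14, 3.14].

INTERFACE

Orientations are given as a unit quaternion [w, x, y, z].
In Python, from rig import env gives the robot as it stands.
- The arm moves only by the shell command python3 -m jog 'ROWS' [OPENING] [FORCE]. ROWS is JSON, a list of rows, each a list of 2 entries, a list of its own where there are three numbers: the shift along the world's x, y, z in m, then the turn, a rotation vector about the world's x, y, z in degrees. A call has 1 to 8 rows; each row shifts and turns the commanded pose from where the row before left it; what a row does not reach is not made up. A row lasts 1/12 s, in which the tool goes at most 41.7 mm and 7.16 degrees, less where a joint would pass 70% of its speed; a pose out of reach is approached as far as the arm can. A call with a gripper value outside its range is refused whole. OPENING is the gripper's target within -1 to 1 (shut at 1, half-way at 0, fully open at -1), set as the call begins (- or left out, the last holds). The fingers move at their own pace and stop on an object; FORCE is the grip in N (left out, the last holds). Time passes only in rows, so rows that do not move let the fingers close. It gives the time, the measured TCP pose, the force and the opening at its end, in the units of the state.
- env.get_state(): the state, without advancing time (a new reading comes with each control period).
- env.get_image(name): name is "scene" or "top" or "wrist"; returns the picture (384x512x3 uint8, red, green, blue); there is no depth.
- env.get_calibration(name): a dict with "fx", "fy", "cx", "cy" (pixels), "k1" (the pictures are not rectified: a ray, as slopes to the right and down, at radius r is drawn at 1 + k1 r^2 times it, then the intrinsics apply), "camera_from_world" (4x4, takes a point from world to camera coordinates). Camera axes: x right, y up, looking along -z (the intrinsics and any distortion apply to the point x, -y, -z); pixel columns grow to the right and rows downward; lengths in m; the calibration is good to about 2 mm. A picture is of the moment at which its call begins: read the wrist's pose just before it. get_calibration takes no time and is no camera call; for the wrist camera it gives the pose at the moment of the call.
- env.job_done(): hands the job in, once; it reports no verdict.
The state is a dict: "t": time; "joint_pos": joint angles; "qd": joint speeds; "tau": joint torques, N m; "tcp_pos": TCP position; "ee_rot": TCP orientation; "contact_force": force on the tool from outside, world axes, zero at the start; "ft_torque": the same for the moment, N m; "width": finger opening in m.
Only numpy, scipy, OpenCV 4.12 (cv2) and the standard library are available. Lean on these libraries where they do the work, as an engineer would, in place of code of your own. Each camera call takes 0.05 s, during which the arm holds its last target.

TASK

Take the red-handled scraper out of the blue crate and put it away in the free slot of the wooden rack, the one behind which the red tag sits: slide the blade in flat until it is fully home, with its steel shoulder up against the front of the slot, and let go. Leave the other tools where they are.

Things in the scene. Friction and masses are not known exactly. Their poses are not given: they have to be found in the camera images.
- scraper: Red-handled scraper, 195 mm long, 0.2 kg, flat in the crate. Origin: underside, mid-handle; x towards the blade, z up. Handle x -50 to 50 mm, 26 wide (y), 28 high. Dark steel shoulder x 50 to 65, 60 wide, 16 high. Steel blade x 65 to 145, 60 wide, 4 thick (z 0 to 4), underside level with the handle's. Centre of mass near x = 55 mm.
- tag: Red tag, 56 x 14 x 12 mm, on the rack's rear wall behind the free slot (any of the three). Its origin is NOT at the red piece but where the scraper's origin is when fully home in that slot (30 mm above the table, 65 mm before the mouth, on the centre line), with the seated scraper's axes (x into the slot, z up). The red piece is centred at (156, 0, 40) mm in this frame.
- rack: Fixed wooden rack with three level slots (centres y = -100, 0, 100 mm) open to -x. Origin: table level under the middle mouth; x into the slots, z up. Slot floor z = 30, from x = -25 (sill) to 97. Slots 68 wide, 9 high (z 30 to 39), 85 deep (mouth x = 0); dark lips z 39 to 51 cover the sides and leave a 40 mm gap above the middle. Rear wall x 85 to 97, 64 high.
- crate: Fixed blue slatted crate, 280 mm (x) by 380 mm (y), 50 mm high, walls and floor 5 mm thick. Origin: centre of its underside. It holds three tools side by side, each pointing roughly along the crate's +x, about 115 mm apart, in varying order.
- scraper_blue: Blue-handled scraper in one of the rack's slots. Same shape and size as scraper, same origin and axes.
- scraper_yellow: Yellow-handled scraper in another of the rack's slots. Same shape and size as scraper, same origin and axes.
- wrench: Steel open-ended wrench, 194 mm long, 34 mm wide, 10 mm high, lying in the crate. Origin: underside, 49 mm from its round end; x along it.
- chisel: Chisel with a light wooden handle, 195 mm long, 28 mm wide, 26 mm high, lying in the crate. Origin: underside, under the middle of the handle; x towards the blade.
Not all that is in view belongs to the job. Leave any turquoise look-alike of the scraper alone.

How it is judged:
By the outcome, as a careful person would: the job done as asked, in the order asked, and still so for the second after the job is handed in, with the robot touching nothing.
It also fails if it takes over 48 s, if anything falls off the work surface, if the arm or the gripper's body presses on something with over 40 N, if the wrist force passes 120 N, or if a joint passes its speed limit or range.

## Working session

There is one attempt and no reset: what is moved stays moved. The work goes in short steps, Python scripts to look and compute and a shell command to move; the robot and the scene stay as the last step left them, time stands still between calls to the robot, and variables do not carry over. Pictures are saved under pics/ and viewed, and the job is handed in when it is done.

```bash
ls; mkdir -p pics; python3 - <<'E'
from rig import env
import cv2
print(env.get_state(), env.nose_length)
for n in("scene","top","wrist"):
    c=env.get_calibration(n);print(n,c)
    cv2.imwrite(f"pics/{n}0.png",env.get_image(n)[:,:,::-1])
E
```

```text
pics
{'t': 0.0, 'joint_pos': array([ 1.15039029,  0.4352022 ,  0.02496873,  1.57409123, -0.01157533,
        1.13398949, -0.07510398]), 'qd': array([-0.00103231,  0.00065703, -0.00110644,  0.00171504, -0.00064157,
       -0.0001774 , -0.00043226]), 'tau': array([-3.38226710e-05, -6.67845154e+01,  9.84591767e-01, -3.14452565e+01,
       -6.05799886e-02,  4.27386013e-02,  9.17804209e-05]), 'tcp_pos': array([ 0.19509541, -0.59326585,  0.24296009]), 'ee_rot': array([-7.46309336e-04,  9.87405864e-01,  1.58205757e-01, -2.00952266e-04]), 'contact_force': array([1.23707857, 0.029923  , 0.62132745]), 'ft_torque': array([-0.00403307,  0.03791735,  0.02690558]), 'width': 0.09189498652205581} 0.017
scene {'fx': 373.42114776623526, 'fy': 373.42114776623526, 'cx': 253.95616910811233, 'cy': 196.39481547096952, 'k1': -0.06889717488823278, 'camera_from_world': array([[-0.34128483,  0.93992327, -0.00830086,  0.17016496],
       [-0.53389149, -0.18657187,  0.82471256,  0.15888798],
       [ 0.77361783,  0.28589364,  0.56549119, -1.18577918],
       [ 0.        ,  0.        ,  0.        ,  1.        ]])
[... 203 characters left out ...]
 -0.0217755 ],
       [ 0.98613727,  0.00892473,  0.16569136, -0.39227512],
       [-0.16557287, -0.01269515,  0.98611584, -1.01552117],
       [ 0.        ,  0.        ,  0.        ,  1.        ]])}
wrist {'fx': 309.35969705246856, 'fy': 309.35969705246856, 'cx': 252.88357423396843, 'cy': 194.5112615742538, 'k1': -0.06337089586791048, 'camera_from_world': array([[ 3.13011430e-01, -9.49749314e-01, -2.92761756e-04,
        -6.24863932e-01],
       [ 9.05272889e-01,  2.98446413e-01, -3.02342083e-01,
         3.82572575e-02],
       [ 2.87236560e-01,  9.43714986e-02,  9.53199444e-01,
        -3.91552563e-01],
       [ 0.00000000e+00,  0.00000000e+00,  0.00000000e+00,
         1.00000000e+00]])}
```

View pics/scene0.png

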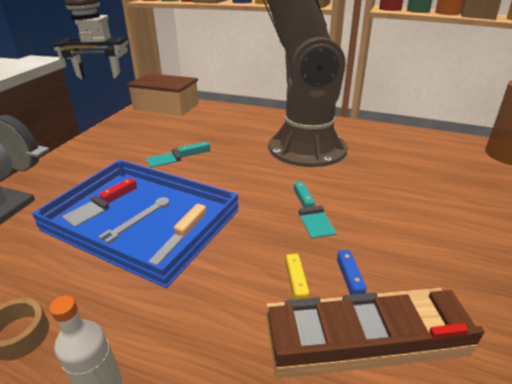

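View pics/top0.png

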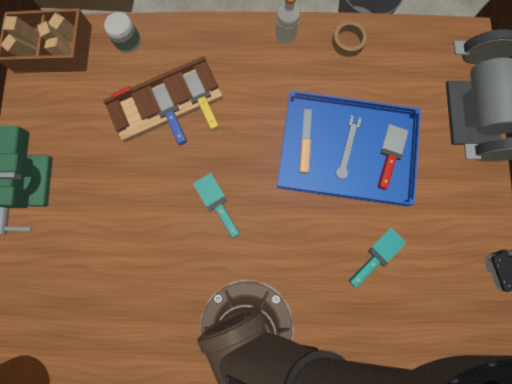

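View pics/wrist0.png

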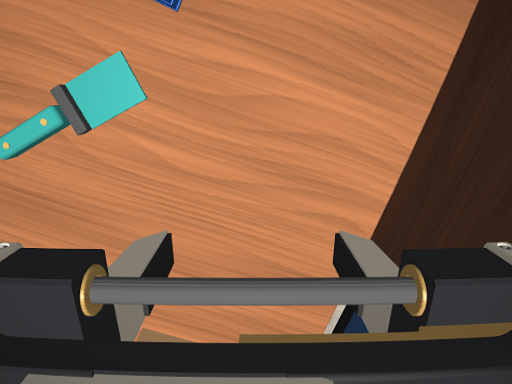

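```bash
cat > h.py <<'E'
import numpy as np, cv2
def ray(c,u,v):
    K=np.array([[c['fx'],0,c['cx']],[0,c['fy'],c['cy']],[0,0,1]])
    p=cv2.undistortPoints(np.array([[[u,v]]],float),K,np.array([c['k1'],0,0,0,0.]))[0,0]
    M=np.array(c['camera_from_world']);R=M[:3,:3];o=-R.T@M[:3,3]
    return o,R.T@np.array([p[0],-p[1],-1.])
def onz(c,u,v,z):
    o,d=ray(c,u,v); return o+d*(z-o[2])/d[2]
def tri(c1,p1,c2,p2):
    o1,d1=ray(c1,*p1);o2,d2=ray(c2,*p2)
    s=np.linalg.lstsq(np.array([d1,-d2]).T,o2-o1,rcond=None)[0]
    a=o1+d1*s[0];b=o2+d2*s[1];return (a+b)/2,np.linalg.norm(a-b)
def proj(c,P):
    M=np.array(c['camera_from_world']);p=M[:3,:3]@P+M[:3,3];x,y=p[0]/-p[2],-p[1]/-p[2]
    f=1+c['k1']*(x*x+y*y);return c['fx']*x*f+c['cx'],c['fy']*y*f+c['cy']
def red(im):
    h=cv2.cvtColor(im,cv2.COLOR_RGB2HSV)
    return ((((h[...,0]<5)|(h[...,0]>174))&(h[...,1]>190)&(h[...,2]>90))*255).astype('uint8')
E
python3 - <<'E'
from h import *
from rig import env
C={}
for n in("scene","top"):
    C[n]=c=env.get_calibration(n); im=cv2.imread(f"pics/{n}0.png")[:,:,::-1].copy()
    cs,_=cv2.findContours(red(im),cv2.RETR_EXTERNAL,cv2.CHAIN_APPROX_NONE)
    for k in cs:
        if cv2.contourArea(k)>20: print(n,cv2.contourArea(k),cv2.minAreaRect(k),cv2.boundingRect(k))
im=cv2.imread("pics/top0.png")
a=cv2.resize(im[45:150,90:230],None,fx=5,fy=5,interpolation=cv2.INTER_CUBIC);cv2.imwrite("pics/rack_c.png",a)
a=cv2.resize(im[85:210,270:430],None,fx=4.5,fy=4.5,interpolation=cv2.INTER_CUBIC);cv2.imwrite("pics/crate_c.png",a)
im=cv2.imread("pics/scene0.png")
a=cv2.resize(im[240:375,255:490],None,fx=3.4,fy=3.4,interpolation=cv2.INTER_CUBIC);cv2.imwrite("pics/rack_s.png",a)
E
```

```text
scene 371.0 ((448.9077453613281, 329.76153564453125), (12.155404090881348, 38.07866287231445), 82.87498474121094) (430, 323, 39, 15)
scene 116.5 ((116.72439575195312, 187.46603393554688), (5.27252721786499, 35.80647277832031), 64.29004669189453) (100, 179, 34, 19)
```

View pics/rack_c.png

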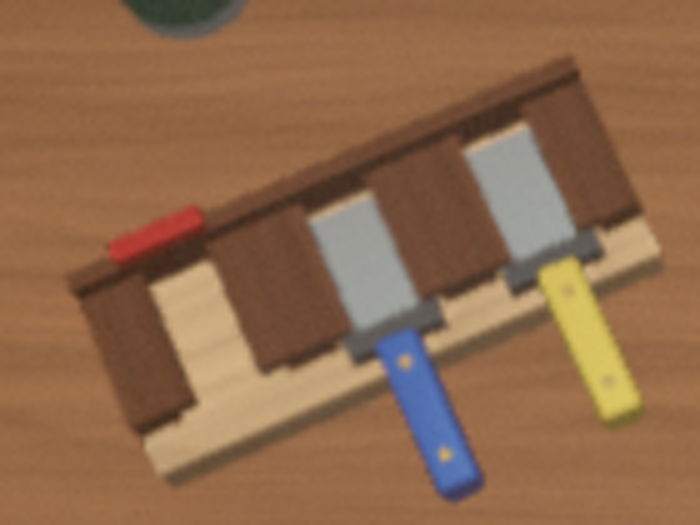

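View pics/crate_c.png

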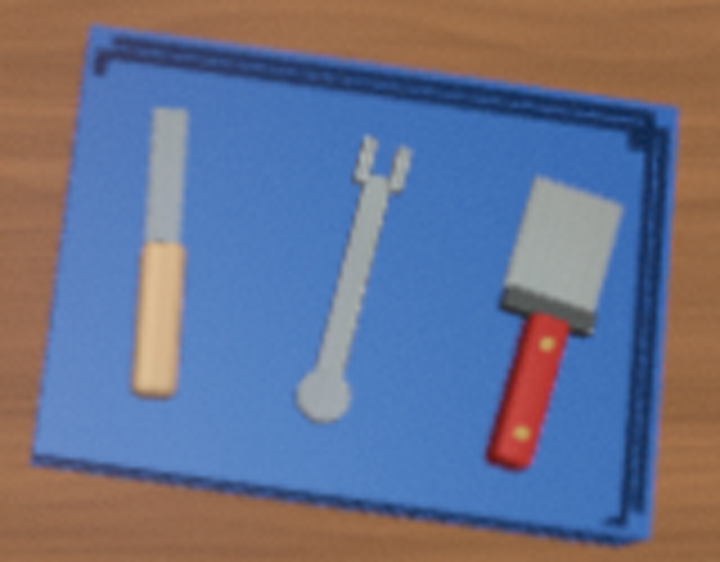

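View pics/rack_s.png

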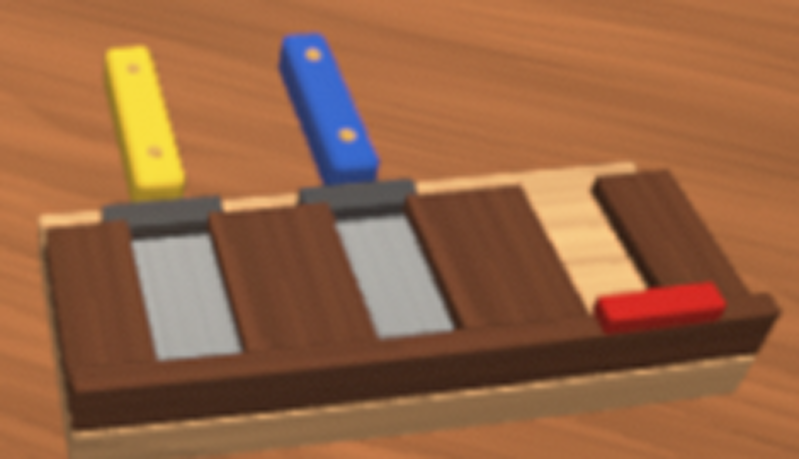

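```bash
python3 - <<'E'
from h import *
for n,p in(("top",(389,172)),("top",(121,92)),("top",(386,182)),("scene",(120,188)),("scene",(449,330))):
    im=cv2.imread(f"pics/{n}0.png");h=cv2.cvtColor(im,cv2.COLOR_BGR2HSV);print(n,p,h[p[1],p[0]],im[p[1],p[0]])
E
```

```text
top (389, 172) [  1 181 187] [ 54  60 187]
top (121, 92) [  2 179 179] [ 53  63 179]
top (386, 182) [ 12 151 189] [ 77 120 189]
scene (120, 188) [179 194 176] [ 47  42 176]
scene (449, 330) [  1 213 215] [ 35  41 215]
```

```bash
sed -i 's/>190)/>165)/; s/<5)/<6)/' h.py; python3 - <<'E'
from h import *
from rig import env
C={n:env.get_calibration(n) for n in("scene","top")}
t=C['top'];s=C['scene']
B={}
for n in C:
    im=cv2.imread(f"pics/{n}0.png")[:,:,::-1].copy()
    cs,_=cv2.findContours(red(im),cv2.RETR_EXTERNAL,cv2.CHAIN_APPROX_NONE)
    for k in cs:
        if cv2.contourArea(k)>20:
            r=cv2.minAreaRect(k);print(n,cv2.contourArea(k),r);B.setdefault(n,[]).append(r[0])
def rc(x,y): return ((x+.5)/5-.5+90,(y+.5)/5-.5+45)
def cc(x,y): return ((x+.5)/4.5-.5+270,(y+.5)/4.5-.5+85)
def rs(x,y): return ((x+.5)/3.4-.5+255,(y+.5)/3.4-.5+240)
P=lambda a,z:onz(t,*a,z)[:2]
ang=lambda v:np.degrees(np.arctan2(v[1],v[0]))
# scraper
r1,r2=P(cc(546,344),.033),P(cc(521,433),.033);print('rivets',r1,r2,(r1+r2)/2,ang(r1-r2),np.linalg.norm(r1-r2))
tip=(P(cc(538,176),.009)+P(cc(624,206),.009))/2; print('tip',tip)
butt=P(cc(508,470),.02);print('butt',butt)
v=tip-(r1+r2)/2;print('axis ang',ang(v),np.linalg.norm(v))
# rack
wl,wr=P(rc(68,280),.064),P(rc(572,58),.064);print('wall rear/top edge',wl,wr,ang(wl-wr)-90,np.linalg.norm(wl-wr))
ll=[P(rc(148,290),.051),P(rc(195,403),.051),P(rc(213,255),.051),P(rc(265,370),.051)]
print('lips',ll,ang(ll[0]-ll[1]),ang(ll[2]-ll[3]))
fm=P(rc(140,432),.051);print('front edge',fm,ang(fm-ll[3])-90)
print('mouth centre',(ll[1]+ll[3])/2)
sl,sr=P(rc(143,440),.03),P(rc(660,240),.03);print('sill',sl,sr)
bl=[P(rc(404,362),.058),P(rc(445,455),.058)];ye=[P(rc(568,290),.058),P(rc(608,382),.058)]
for q in(bl,ye):print('seated',(q[0]+q[1])/2,ang(q[0]-q[1]))
# tag
print('tagz76',P(rc(157,231),.070))
print('tag tri',tri(t,rc(157,232),s,rs(660,308)))
print('blue tri',tri(t,rc(404,362),s,rs(347,135)),tri(t,rc(445,455),s,rs(312,55)))
print('yel tri',tri(t,rc(568,290),s,rs(155,153)),tri(t,rc(608,382),s,rs(133,69)))
E
```

```text
scene 390.0 ((448.9350891113281, 329.9488220214844), (12.502013206481934, 38.32392883300781), 83.2901611328125)
scene 320.0 ((118.00001525878906, 190.00001525878906), (10.733126640319824, 36.671512603759766), 63.43495178222656)
scene 170.5 ((390.5, 4.5), (9.0, 21.0), 90.0)
top 251.5 ((386.92236328125, 171.62319946289062), (8.600000381469727, 33.63999938964844), 16.260204315185547)
top 81.5 ((120.89755249023438, 91.77804565429688), (5.377913475036621, 19.695735931396484), 65.224853515625)
rivets [ 0.45982997 -0.40440509] [ 0.40280678 -0.38564795] [ 0.43131837 -0.39502652] -18.20803922343808 0.060028938837474434
tip [ 0.5686063  -0.44214662]
butt [ 0.38143236 -0.38071033]
axis ang -18.943298214063574 0.1451491589899861
wall rear/top edge [0.62374618 0.41719879] [0.75967205 0.13132147] 25.42965081193792 0.3165464928383231
lips [array([0.62251065, 0.37476881]), array([0.55415342, 0.34174636]), array([0.64378726, 0.33798194]), array([0.57381519, 0.30242684])] 25.784559353067007 26.936612175061125
front edge [0.53694577 0.37250622] 27.749277325145002
mouth centre [0.56398431 0.3220866 ]
sill [0.53868563 0.37868393] [0.66152306 0.0805449 ]
seated [0.54883759 0.20760937] 25.539433920930197
seated [0.59189407 0.11673854] 24.237916968214
tagz76 [0.65065258 0.36489949]
tag tri (array([0.65027657, 0.36459544, 0.0693459 ]), np.float64(0.0009546509731350524))
blue tri (array([0.57706871, 0.22039582, 0.05550644]), np.float64(0.0017016216933932104)) (array([0.52265933, 0.19438208, 0.05476972]), np.float64(0.0018329304835630112))
yel tri (array([0.62056547, 0.12943032, 0.05467432]), np.float64(0.00027969900449734776)) (array([0.56583085, 0.10399845, 0.05493263]), np.float64(0.0017520859389481072))
```

Candidates for the scraper in the top view: red-handled in the crate (388,155), turquoise loose (216,205), turquoise loose (378,258), and blue (170,113) and yellow (203,98) in the rack. Only the first has a red handle and lies in the crate, and the enlarged crop confirms it. The free slot is the leftmost, with the tag at (121,92).

```bash
python3 -m jog '[[[0.032,0.024,-0.006],[0,0,-4.6]],[[0.032,0.024,-0.006],[0,0,-4.6]],[[0.032,0.024,-0.006],[0,0,-4.6]],[[0.032,0.024,-0.006],[0,0,-4.6]],[[0.032,0.024,-0.006],[0,0,-4.6]],[[0.032,0.024,-0.006],[0,0,-4.6]],[[0.032,0.024,-0.006],[0,0,-4.6]],[[0.032,0.024,-0.006],[0,0,-4.6]]]' 0 50; python3 -m jog '[[[0,0,0],[0,0,0]],[[0,0,0],[0,0,0]]]'
python3 - <<'E'
from rig import env
import cv2,pickle
st=env.get_state();c=env.get_calibration("wrist");im=env.get_image("wrist");pickle.dump((st,c),open('w1.pkl','wb'))
print(st['tcp_pos'],st['ee_rot'],st['width'],st['joint_pos'])
cv2.imwrite("pics/w1.png",im[:,:,::-1])
E
```

```text
t: 0.82
tcp_pos: [0.4524, -0.4002, 0.1953]
ee_rot: [-0.0, 0.987, -0.164, -0.0]
contact_force: [1.1, -1.4, 1.1]
width: 0.0468
t: 0.98
tcp_pos: [0.4537, -0.3986, 0.1949]
ee_rot: [-0.001, 0.987, -0.158, -0.0]
contact_force: [-0.9, -1.0, -0.7]
width: 0.0462
[ 0.45373494 -0.39864295  0.1948837 ] [-8.06615045e-04  9.87361509e-01 -1.58481730e-01 -3.74504963e-04] 0.04616091730286594 [ 0.5755981   0.4433992   0.08145386  1.69151667 -0.04250168  1.00979059
 -1.21722414]
```

View pics/w1.png

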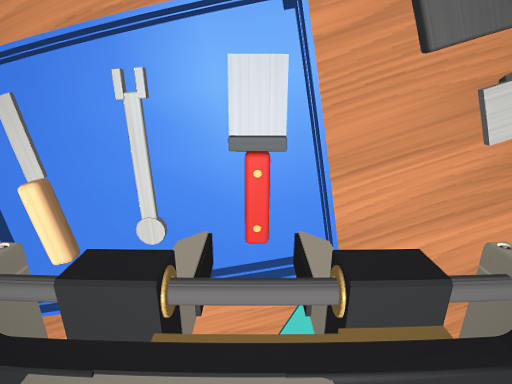

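```bash
python3 - <<'E'
from h import *
import pickle
st,c=pickle.load(open('w1.pkl','rb'))
ang=lambda v:np.degrees(np.arctan2(v[1],v[0]))
r1,r2=onz(c,257.3,173.7,.033)[:2],onz(c,256.8,229,.033)[:2]
tip=(onz(c,228,54,.009)+onz(c,289,54,.009))[:2]/2
sf=(onz(c,229,136,.021)+onz(c,287,136,.021))[:2]/2
m=(r1+r2)/2
print(m,ang(r1-r2),np.linalg.norm(r1-r2),tip,ang(tip-m),np.linalg.norm(tip-m),np.linalg.norm(sf-m))
a=np.radians(ang(tip-m));g=m+.025*np.array([np.cos(a),np.sin(a)]);print('grasp',g,'delta',g-st['tcp_pos'][:2])
E
```

```text
[ 0.43136449 -0.39596823] -18.45573341007154 0.060622121973322105 [ 0.56923688 -0.44257238] -18.67647622585142 0.14553605139385944 0.06661339798513455
grasp [ 0.45504803 -0.40397384] delta [ 0.00131309 -0.00533089]
```

```bash
python3 -m jog '[[[0.0013,-0.0053,-0.02],[0,0,-0.4]],[[0,0,-0.035],[0,0,0]],[[0,0,-0.035],[0,0,0]],[[0,0,-0.03],[0,0,0]],[[0,0,-0.03],[0,0,0]],[[0,0,-0.012],[0,0,0]],[[0,0,-0.006],[0,0,0]],[[0,0,0],[0,0,0]]]'; python3 -m jog '[[[0,0,0],[0,0,0]],[[0,0,0],[0,0,0]]]'
```

```text
t: 1.7
tcp_pos: [0.4514, -0.4078, 0.0273]
ee_rot: [-0.0, 0.986, -0.166, -0.001]
contact_force: [-0.1, -0.9, 0.5]
width: 0.0458
t: 1.87
tcp_pos: [0.4534, -0.4081, 0.0296]
ee_rot: [0.001, 0.986, -0.165, 0.001]
contact_force: [-0.2, 0.4, 0.6]
width: 0.0458
```

```bash
python3 -m jog '[[[0,0.003,-0.003],[0,0,0]],[[0,0,0],[0,0,0]]]'; python3 -m jog '[[[0,0,0],[0,0,0]]]';python3 - <<'E'
from rig import env
import cv2
cv2.imwrite("pics/w2.png",env.get_image("wrist")[:,:,::-1])
print(env.get_state()['tcp_pos'])
E
```

```text
t: 2.03
tcp_pos: [0.4531, -0.4037, 0.0255]
ee_rot: [0.0, 0.986, -0.165, 0.001]
contact_force: [-0.3, 0.5, 0.2]
width: 0.0459
t: 2.12
tcp_pos: [0.4529, -0.4038, 0.0253]
ee_rot: [0.0, 0.986, -0.165, 0.0]
contact_force: [-0.5, -0.1, -0.1]
width: 0.046
[ 0.45287222 -0.40391441  0.02521961]
```

View pics/w2.png

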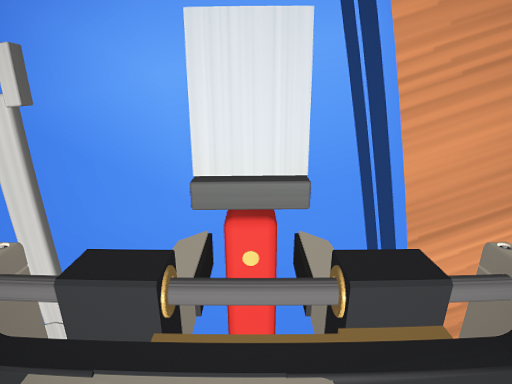

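The handle (u 226–276, v 210–335) lies midway between the jaws (212 and 295), and the jaws are clear of the crate wall. I'll close now.

```bash
python3 -m jog '[[[0,0,0],[0,0,0]],[[0,0,0],[0,0,0]],[[0,0,0],[0,0,0]],[[0,0,0],[0,0,0]],[[0,0,0],[0,0,0]]]' 1 50;  python3 -m jog '[[[0,0,0.01],[0,0,0]],[[0,0,0.02],[0,0,0]],[[0,0,0.03],[0,0,0]],[[0,0,0.035],[0,0,0]],[[0,0,0.035],[0,0,0]],[[0,0,0],[0,0,0]],[[0,0,0],[0,0,0]]]';python3 - <<'E'
from rig import env
import cv2
cv2.imwrite("pics/w3.png",env.get_image("wrist")[:,:,::-1])
cv2.imwrite("pics/s3.png",env.get_image("scene")[:,:,::-1])
print(env.get_state())
E
```

```text
t: 2.58
tcp_pos: [0.4526, -0.404, 0.0248]
ee_rot: [-0.0, 0.986, -0.165, 0.0]
contact_force: [-0.0, 1.0, 1.7]
width: 0.0255
t: 3.17
tcp_pos: [0.4536, -0.405, 0.1576]
ee_rot: [0.001, 0.986, -0.165, 0.002]
contact_force: [0.6, -0.1, -2.2]
width: 0.0256
{'t': 3.2667, 'joint_pos': array([ 0.58302661,  0.48801122,  0.08246527,  1.73075812, -0.04827056,
        0.92580315, -1.21734026]), 'qd': array([-0.00087587,  0.02270334, -0.0017693 ,  0.01323809,  0.00133981,
       -0.00156494,  0.00275325]), 'tau': array([ 5.54694585e-02, -7.01687121e+01,  2.18752384e+00, -2.95272732e+01,
       -4.15881258e-02, -1.41217718e-01, -2.69232645e-03]), 'tcp_pos': array([ 0.45201802, -0.4036025 ,  0.15437836]), 'ee_rot': array([-2.09866811e-04,  9.86293192e-01, -1.65001467e-01, -4.60786239e-04]), 'contact_force': array([ 0.49774147,  0.04649057, -2.88286491]), 'ft_torque': array([ 0.18464305,  0.09210669, -0.02940007]), 'width': 0.025715638999082215}
```

View pics/w3.png

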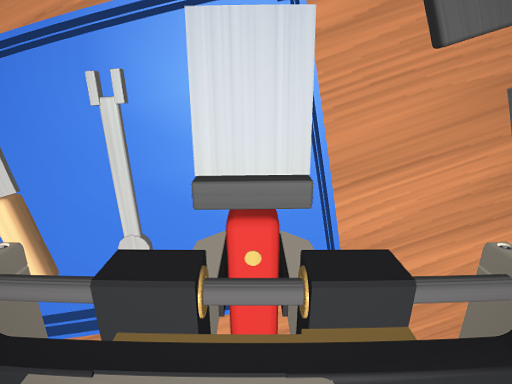

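View pics/s3.png

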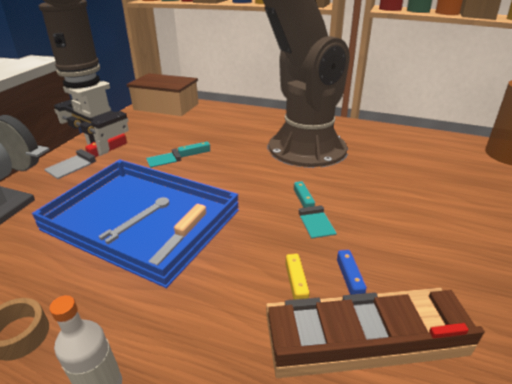

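```bash
python3 - <<'E'
from h import *
from rig import env
st=env.get_state();c=env.get_calibration('wrist')
cv2.imwrite("pics/w3c.png",cv2.resize(cv2.imread("pics/w3.png")[0:290,160:350],None,fx=2,fy=2))
w,x,y,z=st['ee_rot'];print('tool yaw',2*np.degrees(np.arctan2(y,x)),st['tcp_pos'])
ang=lambda v:np.degrees(np.arctan2(v[1],v[0]))
b=st['tcp_pos'][2]-.0248+.005
tip=(onz(c,185,6,b+.004)+onz(c,316,5,b+.004))[:2]/2
sh=(onz(c,192.5,181,b+.016)+onz(c,312.5,181,b+.016))[:2]/2
rv=onz(c,252.8,258.3,b+.028)[:2]
T=st['tcp_pos'][:2]
print('yaw tip-rv',ang(tip-rv),'tip-sh',ang(tip-sh),np.linalg.norm(tip-rv),np.linalg.norm(tip-sh),'edge',ang(onz(c,185,6,b+.004)-onz(c,316,5,b+.004))-90)
a=np.radians(ang(tip-rv));u=np.array([np.cos(a),np.sin(a)]);n=np.array([-u[1],u[0]])
O=tip-.145*u;print('origin',O,'tcp rel',(T-O)@u,(T-O)@n)
E
```

```text
tool yaw -18.99464178967472 [ 0.45201802 -0.4036025   0.15437836]
yaw tip-rv -18.44798272352325 tip-sh -18.31150517432641 0.11560241199244732 0.08003717701103931 edge -18.573482034032168
origin [ 0.43140065 -0.39688673] tcp rel 0.0216830314805 0.00015357862409111578
```

View pics/w3c.png

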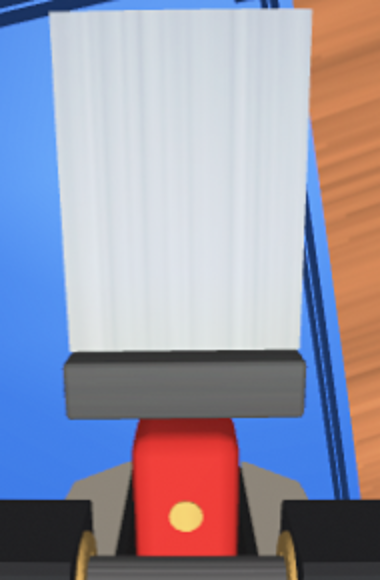

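```bash
python3 -m jog '[[[-0.003,0.02,0],[0,0,2.4]],[[-0.003,0.036,0],[0,0,2.4]],[[-0.003,0.036,0],[0,0,2.4]],[[-0.003,0.036,0],[0,0,2.4]],[[-0.003,0.036,0],[0,0,2.4]],[[-0.003,0.036,0],[0,0,2.4]],[[-0.003,0.036,0],[0,0,2.4]],[[-0.003,0.036,0],[0,0,2.4]]]'; python3 -m jog '[[[-0.004,0.036,0],[0,0,2.4]],[[-0.004,0.036,0],[0,0,2.4]],[[-0.004,0.036,0],[0,0,2.4]],[[-0.004,0.036,0],[0,0,2.4]],[[-0.004,0.036,0],[0,0,2.4]],[[-0.004,0.036,0],[0,0,2.4]],[[-0.004,0.036,0],[0,0,2.4]],[[-0.004,0.036,0],[0,0,2.4]]]'; python3 -m jog '[[[-0.002,0.036,0],[0,0,2.8]],[[-0.002,0.036,0],[0,0,2.8]],[[-0.001,0.014,0],[0,0,0]],[[0,0,-0.01],[0,0,0]],[[0,0,-0.02],[0,0,0]],[[0,0,0],[0,0,0]],[[0,0,0],[0,0,0]]]'
python3 - <<'E'
from rig import env
import cv2,pickle
st=env.get_state();c=env.get_calibration("wrist");im=env.get_image("wrist");pickle.dump((st,c),open('w4.pkl','wb'))
print(st['tcp_pos'],st['ee_rot'],st['width'],st['joint_pos'])
cv2.imwrite("pics/w4.png",im[:,:,::-1])
cv2.imwrite("pics/s4.png",env.get_image("scene")[:,:,::-1])
E
```

```text
t: 3.93
tcp_pos: [0.4269, -0.1302, 0.1535]
ee_rot: [-0.0, 1.0, 0.003, -0.001]
contact_force: [0.9, 1.3, -2.2]
width: 0.0259
t: 4.6
tcp_pos: [0.395, 0.1571, 0.1536]
ee_rot: [0.0, 0.986, 0.17, -0.001]
contact_force: [1.5, 0.0, -1.1]
width: 0.0255
t: 5.18
tcp_pos: [0.3902, 0.2402, 0.1232]
ee_rot: [0.001, 0.976, 0.216, -0.002]
contact_force: [-0.4, -0.6, -1.0]
width: 0.0258
[0.39024036 0.24024447 0.12317777] [ 0.00100878  0.97635226  0.21617105 -0.00230559] 0.025839832262435143 [-0.39138467  0.34998331 -0.34482911  2.08366562  0.17219655  0.73949565
 -1.98018511]
```

View pics/w4.png

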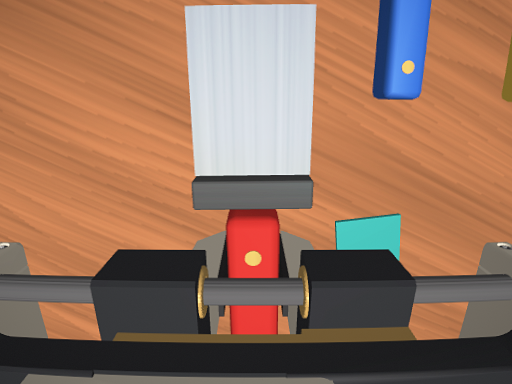

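View pics/s4.png

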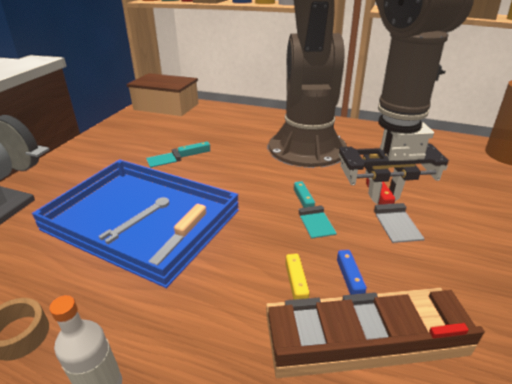

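```bash
python3 -m jog '[[[0,0,-0.02],[0,0,0]],[[0,0,-0.025],[0,0,0]],[[0,0,-0.02],[0,0,0]],[[0,0,-0.005],[0,0,0]],[[0,0,0],[0,0,0]],[[0,0,0],[0,0,0]],[[0,0,0],[0,0,0]]]'
python3 - <<'E'
from rig import env
import cv2,pickle
st=env.get_state();print(st['tcp_pos'],st['ee_rot'])
im=env.get_image("top")[:,:,::-1];cv2.imwrite("pics/t5.png",im)
cv2.imwrite("pics/t5c.png",cv2.resize(im[45:185,90:250],None,fx=4,fy=4,interpolation=cv2.INTER_CUBIC))
im=env.get_image("scene")[:,:,::-1];cv2.imwrite("pics/s5.png",im)
cv2.imwrite("pics/s5c.png",cv2.resize(im[150:350,270:490],None,fx=3,fy=3,interpolation=cv2.INTER_CUBIC))
E
```

```text
t: 5.87
tcp_pos: [0.3924, 0.2424, 0.056]
ee_rot: [-0.0, 0.976, 0.216, 0.001]
contact_force: [0.3, -0.3, -2.0]
width: 0.0257
[0.39237368 0.24244828 0.05601081] [-3.45791487e-04  9.76323823e-01  2.16311854e-01  9.24200376e-04]
```

View pics/t5c.png

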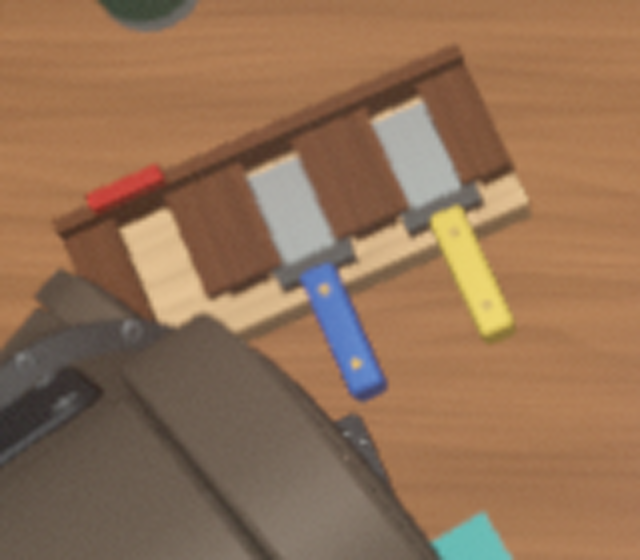

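View pics/s5c.png

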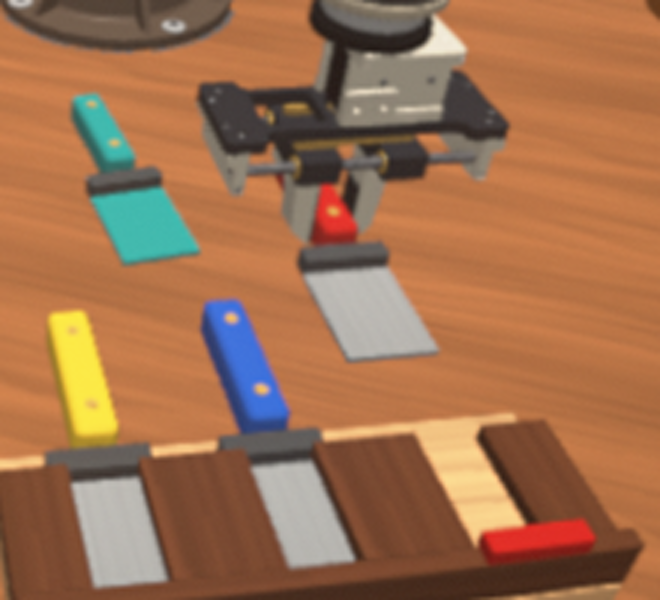

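```bash
python3 - <<'E'
from h import *
from rig import env
c=env.get_calibration('scene')
S=lambda x,y,z:onz(c,(x+.5)/3-.5+270,(y+.5)/3-.5+150,z)[:2]
ang=lambda v:np.degrees(np.arctan2(v[1],v[0]))
bl=(S(261,389,.058)+S(231,318,.058))/2; ye=(S(91,404,.058)+S(72,330,.058))/2
print('blue',bl,'yel',ye,np.linalg.norm(bl-ye),ang(bl-ye)-90,'free by extrap',2*bl-ye)
tag=S(538,541,.070);print('tag',tag)
yaw=np.radians(25.4);u=np.array([np.cos(yaw),np.sin(yaw)]);n=np.array([-u[1],u[0]])
print('free by tag',tag-.156*u)
tip=(S(347,360,.040)+S(437,351,.040))/2; rv=S(333,211,.064)
print('held tip',tip,'rv',rv,ang(tip-rv),np.linalg.norm(tip-rv),'edge',ang(S(437,351,.04)-S(347,360,.04))-90)
print('held origin by tip',tip-.145*u)
for a in [(S(417,436,.051),S(470,530,.051)),(S(480,432,.051),S(527,523,.051))]: print('lip',a,ang(a[1]-a[0]),'lat rel blue',[(q-bl)@n for q in a])
print('held lat rel blue: tip',(tip-bl)@n,'rv',(rv-bl)@n,'tag',(tag-bl)@n,'yel',(ye-bl)@n)
print('blue angle',ang(S(261,389,.058)-S(231,318,.058)),'yel',ang(S(91,404,.058)-S(72,330,.058)))
T=env.get_state()['tcp_pos'][:2];O=T-.022*u
for t in((.507,.2975),):print('along/lat to go',(np.array(t)-O)@u,(np.array(t)-O)@n)
E
```

```text
blue [0.55289964 0.20671312] yel [0.59581487 0.11637715] 0.10001152762896837 25.410639707904025 free by extrap [0.5099844  0.29704909]
tag [0.65046199 0.36424017]
free by tag [0.50954169 0.29732629]
held tip [0.50724536 0.29400537] rv [0.40245893 0.24528769] 24.93482756496588 0.11555781896079856 edge 26.13729026981808
held origin by tip [0.37626174 0.23180978]
lip (array([0.58056766, 0.30815447]), array([0.63773386, 0.33651979])) 26.390174188441264 lat rel blue [np.float64(0.07976776249138254), np.float64(0.08087057428949487)]
lip (array([0.5661449 , 0.34248149]), array([0.62379189, 0.36547033])) 21.74144208078744 lat rel blue [np.float64(0.11696300260289584), np.float64(0.11300281079002086)]
held lat rel blue: tip 0.09843689760508746 rv 0.09937507703048705 tag 0.10045182344688326 yel -0.10001152590458347
blue angle 25.305043171054738 yel 25.352774582981525
along/lat to go 0.14920842478508245 0.0005612213260326323
```

```bash
python3 -m jog '[[[-0.0005,0.0011,-0.002],[0,0,0]],[[0.009,0.0043,0],[0,0,0]],[[0.018,0.0086,0],[0,0,0]],[[0.014,0.0067,0],[0,0,0]],[[0.004,0.0019,0],[0,0,0]],[[0,0,0],[0,0,0]],[[0,0,0],[0,0,0]],[[0,0,0],[0,0,0]]]'
python3 - <<'E'
from rig import env
import cv2
st=env.get_state();print(st['tcp_pos'],st['ee_rot'],st['contact_force'])
im=env.get_image("scene")[:,:,::-1];cv2.imwrite("pics/s6.png",im)
cv2.imwrite("pics/s6c.png",cv2.resize(im[200:350,330:490],None,fx=4,fy=4,interpolation=cv2.INTER_CUBIC))
E
```

```text
t: 6.63
tcp_pos: [0.4352, 0.2641, 0.0525]
ee_rot: [0.0, 0.976, 0.217, -0.001]
contact_force: [-0.9, 0.2, -0.3]
width: 0.026
[0.43516729 0.26408872 0.05252824] [ 2.74310206e-04  9.76258710e-01  2.16606773e-01 -6.00963405e-04] [-0.89831568  0.19489371 -0.34808503]
```

View pics/s6c.png

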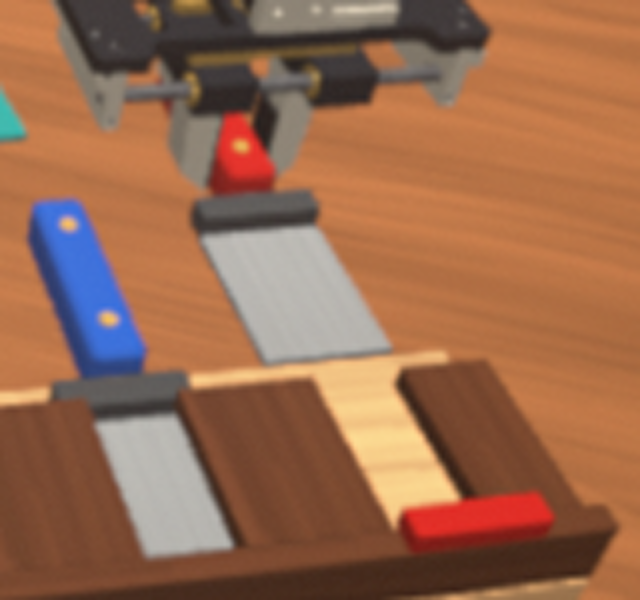

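```bash
python3 - <<'E'
from h import *
from rig import env
c=env.get_calibration('scene')
S=lambda x,y,z:onz(c,(x+.5)/4-.5+330,(y+.5)/4-.5+200,z)[:2]
yaw=np.radians(25.4);u=np.array([np.cos(yaw),np.sin(yaw)]);n=np.array([-u[1],u[0]])
bl=(S(109,319,.058)+S(68,224,.058))/2;ang=lambda v:np.degrees(np.arctan2(v[1],v[0]))
tip=(S(265,363,.0367)+S(392,349,.0367))/2;rv=S(241,147,.0607)
print(bl,(tip-bl)@n,(rv-bl)@n,(tip-bl)@u,ang(tip-rv),np.linalg.norm(tip-rv))
T=np.array([.43517,.26409]);O=T-.022*u
for t in((.507,.2975),(.5097,.2972)):print('to go',(np.array(t)-O)@u,(np.array(t)-O)@n)
E
python3 -m jog '[[[0,0,0],[0,0,0]]]'; python3 -m jog '[[[0,0,0],[0,0,0]]]'
```

```text
[0.55284663 0.20684608] 0.10014967588525267 0.10022743024466862 0.04388448723611955 25.361132497177213 0.1146200978044224
to go 0.10121729689337003 -0.000629978497785096
to go 0.10352762164408005 -0.002059103945832564
t: 6.77
tcp_pos: [0.4354, 0.2642, 0.0527]
ee_rot: [0.0, 0.976, 0.217, -0.0]
contact_force: [-0.1, 0.6, -2.2]
width: 0.0252
t: 6.85
tcp_pos: [0.4356, 0.2643, 0.0528]
ee_rot: [0.0, 0.976, 0.217, -0.0]
contact_force: [-0.6, 0.2, -1.2]
width: 0.0253
```

```bash
python3 -m jog '[[[0.009,0.0043,0],[0,0,0]],[[0.009,0.0043,-0.0005],[0,0,0]],[[0.009,0.0043,-0.0005],[0,0,0]],[[0.009,0.0043,0],[0,0,0]],[[0,0,0],[0,0,0]],[[0,0,0],[0,0,0]]]'
python3 - <<'E'
from rig import env
import cv2
st=env.get_state();print(st['tcp_pos'],st['ee_rot'],st['contact_force'],st['ft_torque'])
im=env.get_image("scene")[:,:,::-1];cv2.imwrite("pics/s7.png",im)
cv2.imwrite("pics/s7c.png",cv2.resize(im[200:350,330:490],None,fx=4,fy=4,interpolation=cv2.INTER_CUBIC))
E
```

```text
t: 7.35
tcp_pos: [0.4727, 0.2821, 0.0515]
ee_rot: [-0.0, 0.976, 0.216, 0.0]
contact_force: [-0.3, 0.2, -1.1]
width: 0.0258
[0.47267624 0.28212019 0.05151619] [-1.10738680e-04  9.76336238e-01  2.16258037e-01  2.25557221e-05] [-0.26718149  0.18377449 -1.09749232] [-0.00354586  0.07303185  0.00574829]
```

View pics/s7c.png

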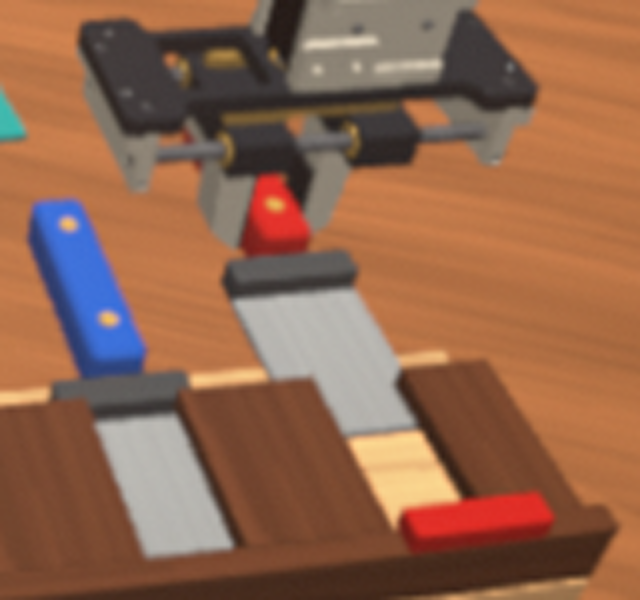

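The blade is under the lips with almost no force, its visible tip at about (380,432) in the crop. I'll continue in.

```bash
python3 -m jog '[[[0.009,0.0043,0],[0,0,0]],[[0.009,0.0043,0],[0,0,0]],[[0.009,0.0043,0],[0,0,0]],[[0.009,0.0043,0],[0,0,0]],[[0.009,0.0043,0],[0,0,0]],[[0.0045,0.0021,0],[0,0,0]],[[0,0,0],[0,0,0]],[[0,0,0],[0,0,0]]]'
python3 -m jog '[[[0.0018,0.0009,0],[0,0,0]],[[0.0018,0.0009,0],[0,0,0]],[[0,0,0],[0,0,0]]]'
python3 -m jog '[[[0.0018,0.0009,0],[0,0,0]],[[0,0,0],[0,0,0]]]'
```

```text
t: 8.07
tcp_pos: [0.5216, 0.3054, 0.0516]
ee_rot: [0.0, 0.976, 0.216, -0.0]
contact_force: [0.0, -0.9, -2.1]
width: 0.0257
t: 8.32
tcp_pos: [0.5253, 0.3073, 0.0518]
ee_rot: [-0.0, 0.976, 0.217, 0.0]
contact_force: [0.2, 0.4, -1.3]
width: 0.0255
t: 8.48
tcp_pos: [0.5268, 0.308, 0.0517]
ee_rot: [0.0, 0.976, 0.216, -0.0]
contact_force: [-0.4, -0.0, -1.7]
width: 0.0256
```

```bash
python3 -m jog '[[[0.0009,0.0004,-0.0008],[0,0,0]],[[0,0,0],[0,0,0]]]'
python3 -m jog '[[[0.0009,0.0004,-0.0005],[0,0,0]],[[0,0,0],[0,0,0]]]'
python3 -m jog '[[[0.0009,0.0004,0],[0,0,0]],[[0,0,0],[0,0,0]]]'
python3 -m jog '[[[0.0009,0.0004,0],[0,0,0]],[[0,0,0],[0,0,0]]]'
```

```text
t: 8.65
tcp_pos: [0.527, 0.308, 0.0506]
ee_rot: [0.0, 0.976, 0.216, -0.001]
contact_force: [-3.9, -1.9, -0.4]
width: 0.0257
t: 8.82
tcp_pos: [0.5271, 0.3081, 0.0498]
ee_rot: [0.001, 0.976, 0.216, -0.002]
contact_force: [-7.4, -3.1, 0.0]
width: 0.0257
t: 8.98
tcp_pos: [0.5271, 0.3081, 0.0498]
ee_rot: [0.001, 0.976, 0.217, -0.003]
contact_force: [-9.6, -4.4, 4.0]
width: 0.0258
t: 9.15
tcp_pos: [0.5272, 0.3081, 0.0498]
ee_rot: [0.001, 0.976, 0.217, -0.003]
contact_force: [-12.9, -7.2, 6.7]
width: 0.0258
```

```bash
python3 - <<'E'
from rig import env
import cv2
im=env.get_image("scene")[:,:,::-1];cv2.imwrite("pics/s8.png",im)
cv2.imwrite("pics/s8c.png",cv2.resize(im[200:350,330:490],None,fx=4,fy=4,interpolation=cv2.INTER_CUBIC))
E
```

```text
(no output)
```

View pics/s8c.png

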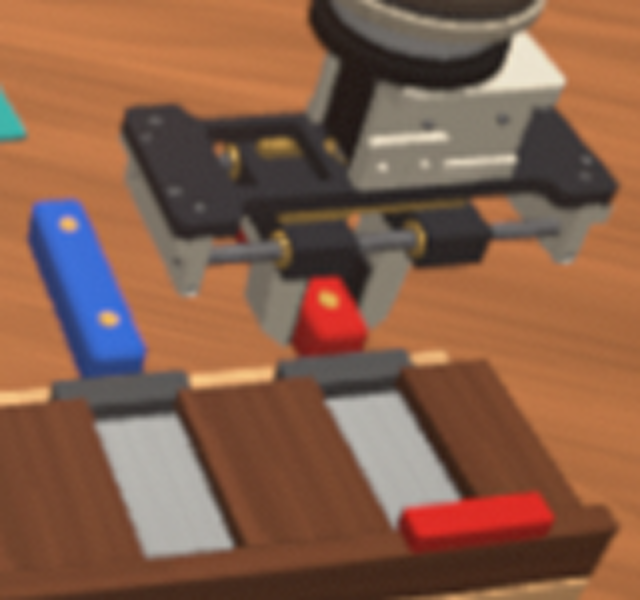

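Fully home: the shoulder at (343,370) lies along the lip fronts, level with the seated blue one. I'll release to half-open to stay clear of the blue handle.

```bash
python3 -m jog '[[[0,0,0],[0,0,0]],[[0,0,0],[0,0,0]],[[0,0,0],[0,0,0]],[[0,0,0],[0,0,0]],[[0,0,0],[0,0,0]]]' 0; python3 -m jog '[[[0,0,0.01],[0,0,0]],[[0,0,0.02],[0,0,0]],[[0,0,0.03],[0,0,0]],[[0,0,0.035],[0,0,0]],[[-0.03,-0.015,0.02],[0,0,0]],[[-0.03,-0.015,0.01],[0,0,0]],[[-0.03,-0.015,0],[0,0,0]],[[-0.03,-0.015,0],[0,0,0]]]'; python3 -m jog '[[[0,0,0],[0,0,0]],[[0,0,0],[0,0,0]],[[0,0,0],[0,0,0]],[[0,0,0],[0,0,0]]]'
python3 - <<'E'
from rig import env
import cv2
im=env.get_image("scene")[:,:,::-1];cv2.imwrite("pics/s9.png",im)
cv2.imwrite("pics/s9c.png",cv2.resize(im[200:350,330:490],None,fx=4,fy=4,interpolation=cv2.INTER_CUBIC))
cv2.imwrite("pics/w9.png",env.get_image("wrist")[:,:,::-1])
E
```

```text
t: 9.62
tcp_pos: [0.5312, 0.3099, 0.0506]
ee_rot: [-0.0, 0.976, 0.216, 0.0]
contact_force: [0.5, -0.2, 0.4]
width: 0.0456
t: 10.28
tcp_pos: [0.4098, 0.2495, 0.177]
ee_rot: [-0.0, 0.976, 0.216, 0.001]
contact_force: [0.0, 0.1, 1.3]
width: 0.0458
t: 10.62
tcp_pos: [0.4118, 0.2504, 0.176]
ee_rot: [-0.0, 0.976, 0.216, 0.001]
contact_force: [0.1, 0.6, -0.1]
width: 0.0457
```

View pics/s9.png

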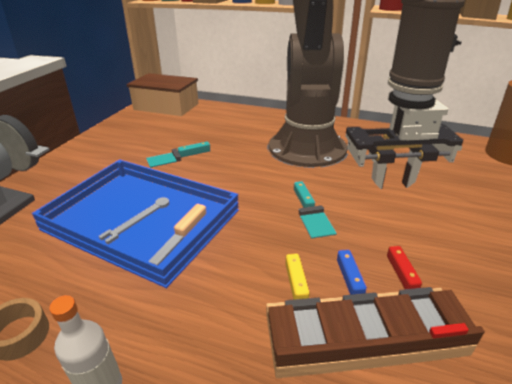

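View pics/s9c.png

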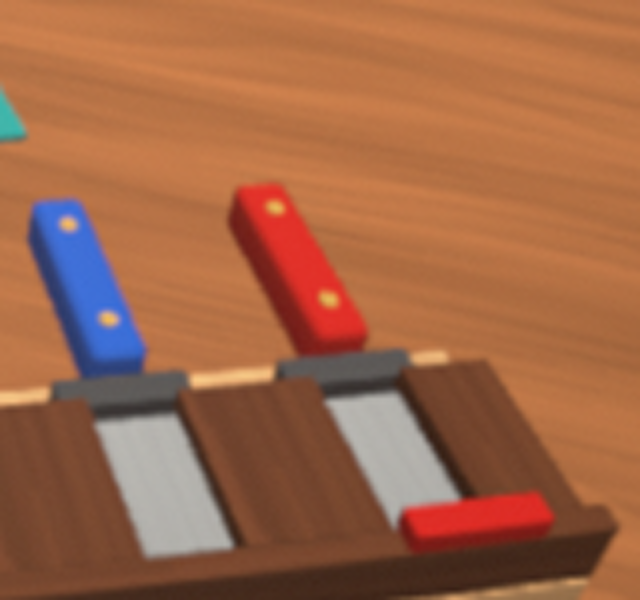

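View pics/w9.png

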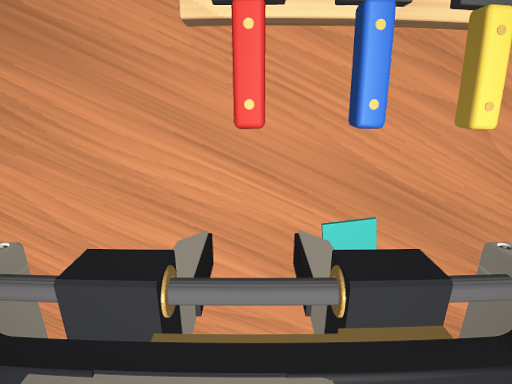

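```bash
python3 - <<'E'
from h import *
from rig import env
c=env.get_calibration('scene');w=env.get_calibration('wrist')
S=lambda x,y:onz(c,(x+.5)/4-.5+330,(y+.5)/4-.5+200,.058)[:2]
W=lambda x,y:onz(w,x,y,.058)[:2]
yaw=np.radians(25.4);u=np.array([np.cos(yaw),np.sin(yaw)]);n=np.array([-u[1],u[0]])
bl=(S(109,319)+S(68,224))/2;d=S(329,299)-S(275,207);rd=(S(329,299)+S(275,207))/2-bl
print('scene red rel blue along,lat',rd@u,rd@n,np.degrees(np.arctan2(d[1],d[0])))
rd=(W(248.5,23)+W(249,104))/2-(W(381,24)+W(374,104))/2;yb=(W(381,24)+W(374,104))/2-(W(501,30)+W(489,106))/2
print('wrist red-blue',rd@u,rd@n,'blue-yel',yb@u,yb@n)
E
```

```text
scene red rel blue along,lat -4.557647562738165e-05 0.10115433309594092 25.284269131793888
wrist red-blue -6.357812211898313e-05 0.10193463719871788 blue-yel 0.00024013627418380924 0.09973625064005645
```

The red scraper's depth matches the blue one's to 0.1 mm, it sits 1–2 mm off the slot centre, and it is parallel to the slot.

```bash
python3 -c "
from rig import env
print(env.job_done())"
```

```text
the job is handed in; nothing more can be done
None
```

The red-handled scraper is out of the crate and fully home in the free slot with the red tag. I released it, backed the arm off clear of everything, and handed the job in at about 11 s.

**Seating:** I slid the blade in flat until the shoulder stopped against the front of the slot, with about 15 N of push at the stop.

**Last checks:**
- **Depth:** the scene and wrist cameras both put it at the same depth as the seated blue scraper, to about 0.1 mm.
- **Angle:** in the scene picture it is parallel to the slot, at 25.3° against the rack's 25.4°.
- **Sideways position:** it sits 1–2 mm off the slot's centre line, inside the 4 mm of play on each side. The two cameras differ slightly here: 1.2 mm from the scene view, 1.9 mm from the wrist view.
- **Other tools:** in the last scene picture the other tools and the turquoise look-alikes are where they were. I checked this by eye, not by measuring.

No check failed.

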